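Make up a regulating-valve station for dispatch

ROBOT

A 6-joint arm with a two-finger parallel gripper is mounted at the origin on the work surface. World frame = base frame: x ahead of the robot, y to its left, z up, the work surface at z = 0. Lengths are in m, angles in rad, forces in N, time in s.
With the tool pointing down it reaches from about 0.35 to 0.8 m from the base axis. Payload 7.3 kg.
Tool frame: the origin (TCP) lies at the very end of the fingers, on their centre line; the grasp point (between the pads) lies 19 mm behind it; z points along the fingers, y is the direction in which the jaws open and shut (so a half turn about z gives the same grasp; the last joint's range is limited). The gripper opens to 85 mm and grips with 20 to 120 N. Pads are 22 mm wide; open, the fingers measure 114 mm over their backs; the gripper's body (76 mm by 85 mm) begins 54 mm behind the grasp point. The pads swing forward as they close: fully open they stand 13 mm farther back than shut.
Start: joints at [1.087, 0.342, 1.524, -0, 1.275, -0.146], TCP at [0.174, 0.495, 0.206] pointing down, gripper open.
Joint ranges: [-2.53, 2.53], [-0.77, 2.02], [0.04, 2.7], [-1, 4.14], [0.28, 2.66], [-3.11, 3.11]. Speed limits (rad/s): [2.57, 2.57, 3.14, 3.14, 3.14, 3.14].

INTERFACE

Orientations are given as a rotation vector (axis times angle).
In Python, from plant import r, claw, grab_frame, ticket gives the robot as it stands. Calls block until the motion is done:
- r.move_pose(position, orientation): joint-space move of the TCP to a pose.
- r.move_linear(position, vel=0.15, ori=None): straight line of the TCP; ori=None keeps the orientation; vel is the mean speed in m/s.
- r.move_j(angles): joint-space move.
- claw.grip(opening, grip_force=None): finger opening in m; grip_force is the grip in N (None keeps the last); returns when the fingers have stopped.
- r.wait(seconds).
- r.solve_ik(position, orientation): joint angles nearest the present ones, or None.
- r.get_obs(): the state.
- grab_frame(name): name is "scene" or "top" or "wrist"; returns a dict with "color" (480x640x3 uint8, red, green, blue), "K" (3x3 intrinsics, pixels), "world_to_cam" (4x4, takes a point from world to camera coordinates). Camera axes: x right, y down, z forward; pixel columns grow to the right and rows downward; lengths in m; the calibration is good to about 2 mm. A picture is of the moment at which its call begins. There is no depth.
A pose or a line that the arm cannot do raises r.MotionError and nothing moves.
- ticket.job_done(): hands the job in, once; it reports no verdict.
The state is a dict: "time_s": time; "joint_pos": joint angles; "dq": joint speeds; "effort": joint torques, N m; "tool_pos": TCP position; "tcp_rot": TCP orientation; "contact_force": force on the tool from outside, world axes, zero at the start; "moment": the same for the moment, N m; "gripper_width": finger opening in m.
Only numpy, scipy, OpenCV 4.12 (cv2) and the standard library are available. Lean on these libraries where they do the work, as an engineer would, in place of code of your own. Each camera call takes 0.05 s, during which the arm holds its last target.

TASK

Make this valve station ready for dispatch: press the loose steel tube down into both black pipe clips on the plywood skid until they snap around it and it rests level on their saddles, about centred over the two clips, and turn the blue handwheel until its yellow pointer stands at the red set marker on the rim. Do not shift the red marker, and leave the carton, bottle, reducer and spanner where they are; the two jobs may be done in either order.

Things in the scene. Friction and masses are not known exactly. Their poses are not given: they have to be found in the camera images.
- station: Fixed plywood skid 150 (x) x 340 (y) x 15 mm. Origin: centre of its underside on the bench, z up. Its pipe line runs along y, 70 mm above the bench: a stainless valve centred at y +105 mm (40 mm flange ends at y +55, red end cap at y +162) and two black pipe clips at y -97 and -13 mm. The valve's stem leans 30 degrees from vertical towards -x, the robot's side.
- clip_seat (a point): Place for the tube's centre: midway between the clips, 70 mm above the bench; axes as the station's. Clips stand 42 mm either side along y, 16 mm wide, mouths end 19 mm above this point, 42 mm wide. Pushing the tube through both takes about 10 to 14 N, then it rests on rigid saddles. Between them is only a 41 mm wide rail, 34 mm beneath this point. Laid in the mouths only it is 14 mm too high.
- tube_center (a point): Centre of the loose stainless tube (0.14 to 0.25 kg): 28 mm diameter, 160 mm long along its own y axis, with a 40 mm flange 4 mm thick at each end. Both ends alike; its roll is of no matter. It starts lying level in the timber bearer, centre 44 mm above the bench, and may be gripped across its middle.
- bearer: Fixed timber bearer 70 (x) x 130 (y) x 43 mm high, on the robot's left or right; the tube starts in it along its y axis. Two notched blocks, 20 mm thick, stand 48 mm either side of its centre along y; the notches are 30 mm wide, 13 mm deep; between the blocks is only a 10 mm high board. Origin: centre of its underside.
- wheel_grip (a point): On the axis of the blue handwheel (drum 52 mm diameter, 40 mm long), 12 mm below its top: the height to grip it across its diameter. z = wheel axis outwards, 30 degrees from vertical; x, y turn with it. The pointer sticks out to 35 mm radius from 23 mm beneath this point, a 72 mm white collar begins 32 mm beneath. Wheel top reaches 0.175 m above the bench. Turns at 0.12 N m, stays where left.
- wheel (a joint): Turn of the handwheel in rad, 0 to 4.71 (stops), growing anticlockwise as seen from above it looking down its axis. At 1.85 the pointer is at the far, upper side of the rim (station +x); at 0 it is 1.85 rad clockwise of that.
- marker (a joint): Place of the red set marker on the collar's rim, on the same scale as wheel: pointer at marker when both are equal. It always lies 0.7 to 2.3 rad anticlockwise of the pointer's start, on the far side of the rim. Held by friction only.
- pointer_tip (a point): Outer end of the yellow pointer on the handwheel, 3 mm wide at the tip, 35.5 mm from the wheel's axis, 26 mm beneath wheel_grip, just above the white collar with black divisions 15 degrees (9 mm) apart. A yellow line runs from it up the wheel.
- marker_tip (a point): Just inside the red set marker, a 6 mm wide clip on the outside of the collar's rim, from 24 to 41 mm beneath wheel_grip, 36.5 to 40.5 mm from the axis. This point is at the pointer's height and radius: pointer_tip and marker_tip coincide when the pointer is at the marker.
- carton: Cardboard carton 110 x 80 x 60 mm, on the side of the robot opposite to the tube. Origin: centre of its underside. Leave alone.
- bottle: White plastic bottle with blue cap, 56 mm in diameter, 150 mm high, standing at one end of the station. Origin: centre of its underside. Leave alone.
- reducer: Conical stainless pipe reducer, 64 mm across its foot, 64 mm high, standing at one end of the station. Origin: centre of its underside. Leave alone.
- spanner: Steel spanner, 160 mm long, lying flat on the bench between the robot and the station. Leave alone.
Mind the look-alikes: they are no part of the job. What is shaped like the part that bears tube_center but orange or turquoise is not meant.

How it is judged:
At the end, for the whole second after the job is handed in: Pointer tip within 4 mm of the red marker; tube home in both clips: centre within 3 mm of the seat in height and sideways, 16 mm lengthwise, axis within 0.06 rad of the pipe line; carton, bottle, reducer and spanner within 30 mm of where they began (distance between pointer_tip and marker_tip below 0.004 m and z of tube_center in the frame of clip_seat between -0.003 and 0.003 m and x of tube_center in the frame of clip_seat between -0.003 and 0.003 m and y of tube_center in the frame of clip_seat between -0.016 and 0.016 m and angle between the y axis of tube_center and the y axis of station, either way round below 0.06 rad and distance of each of carton, bottle, reducer, spanner from where it was at the start of the episode below 0.03 m); the robot touches nothing.
It fails at once if the red set marker is shifted round the rim by more than 3 mm (distance of marker_tip from where it was at the start of the episode above 0.003 m).
It fails at once if the carton, bottle, reducer or spanner is pushed more than 30 mm away or the bottle or reducer is knocked over (distance of any of carton, bottle, reducer, spanner from where it was at the start of the episode above 0.03 m or angle between any of bottle, reducer's own z axis and vertical above 0.5 rad).
It also fails if it takes over 70 s, if anything falls off the work surface, if the arm or the gripper's body presses on something with over 40 N, if the wrist force passes 120 N, or if a joint passes its speed limit or range.

## Working session

There is one attempt and no reset: what is moved stays moved. The work goes in short steps, each a Python script; the robot and the scene stay as the last script left them, time stands still between calls to the robot, and variables do not carry over. Pictures are saved under pics/ and viewed, and the job is handed in when it is done.

```bash
ls; mkdir -p pics; python3 - <<'E'
from plant import r,claw,grab_frame
import cv2,numpy as np
for n in ["scene","top","wrist"]:
    f=grab_frame(n); cv2.imwrite(f"pics/a_{n}.png",f["color"][:,:,::-1]); np.savez(f"pics/a_{n}.npz",**f)
    print(n,f["K"].round(1).tolist(),f["world_to_cam"].round(3).tolist())
o=r.get_obs();print(o)
E
```

```text
pics
scene [[608.4, 0.0, 317.5], [0.0, 608.4, 236.0], [0.0, 0.0, 1.0]] [[0.702, 0.712, 0.003, -0.334], [0.439, -0.43, -0.789, -0.17], [-0.56, 0.555, -0.614, 1.838], [0.0, 0.0, 0.0, 1.0]]
top [[518.0, 0.0, 319.2], [0.0, 518.0, 236.6], [0.0, 0.0, 1.0]] [[-0.027, -1.0, 0.002, -0.075], [-0.998, 0.027, -0.059, 0.524], [0.059, -0.004, -0.998, 1.337], [0.0, 0.0, 0.0, 1.0]]
wrist [[391.9, 0.0, 320.3], [0.0, 391.9, 233.9], [0.0, 0.0, 1.0]] [[0.332, 0.943, -0.001, -0.525], [0.895, -0.315, 0.315, -0.039], [0.297, -0.105, -0.949, 0.379], [0.0, 0.0, 0.0, 1.0]]
{'time_s': 0.15, 'joint_pos': array([ 1.08700287e+00,  3.42578558e-01,  1.52480556e+00,  1.66596232e-06,
        1.27541511e+00, -1.46006088e-01]), 'dq': array([-0.00114802, -0.00330677, -0.00456897, -0.00081683, -0.00042899,
       -0.00078823]), 'effort': array([ 1.50615891e-03, -4.33907783e+01, -2.46148896e+01, -1.65396573e-04,
        5.78955252e-03, -3.08070209e-07]), 'tool_pos': array([0.17380761, 0.49503617, 0.20587461]), 'tcp_rot': array([-5.28013810e-01, -3.09652146e+00,  1.80109561e-03]), 'contact_force': array([ 0.3379461 ,  0.13507624, -0.44168449]), 'moment': array([ 0.00087312, -0.02245615, -0.00684521]), 'gripper_width': 0.08524494621804041}
```

View pics/a_scene.png

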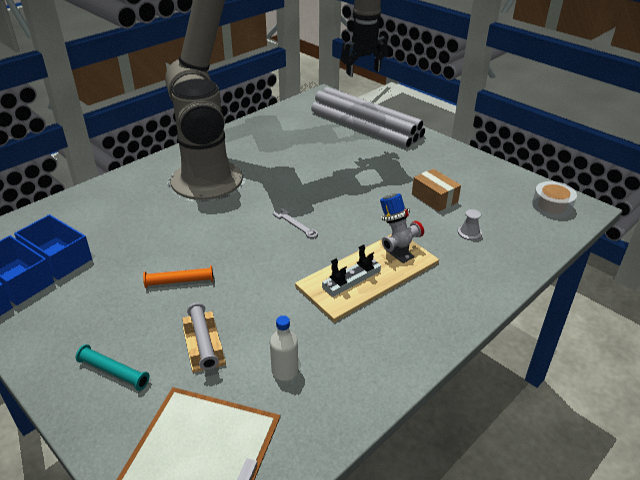

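View pics/a_top.png

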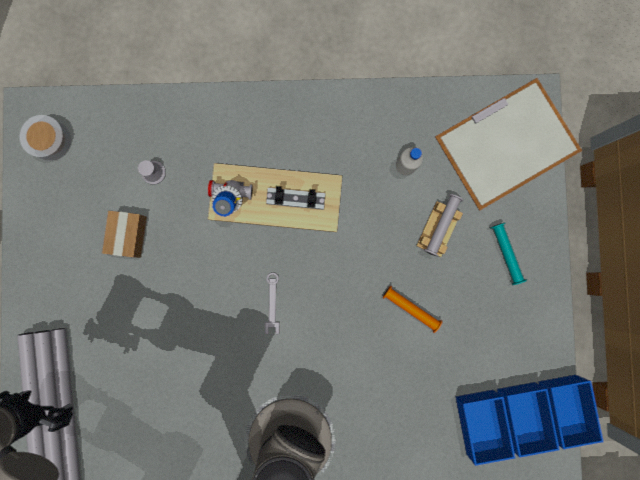

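View pics/a_wrist.png

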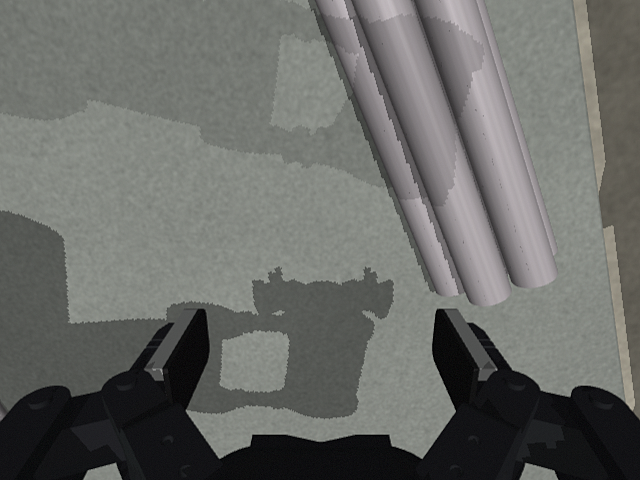

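The tube in the bearer is at top (440,225), with the skid between (209,164) and (341,231). The bottle is at (411,158), reducer (150,172), carton (125,235) and spanner (272,303). I'll zoom in to measure these.

```bash
cat > h.py <<'E'
import numpy as np,cv2
def load(n): return dict(np.load(n))
def p2w(f,u,v,z):
    K=f["K"];T=f["world_to_cam"];R=T[:3,:3];c=-R.T@T[:3,3]
    d=R.T@np.linalg.solve(K,[u,v,1.]);return c+d*(z-c[2])/d[2]
def w2p(f,p):
    p=np.atleast_2d(p);q=p@f["world_to_cam"][:3,:3].T+f["world_to_cam"][:3,3]
    q=q@f["K"].T;return q[:,:2]/q[:,2:]
def tri(obs):
    A=[];b=[]
    for f,u,v in obs:
        T=f["world_to_cam"];R=T[:3,:3];c=-R.T@T[:3,3]
        d=R.T@np.linalg.solve(f["K"],[u,v,1.]);d/=np.linalg.norm(d)
        P=np.eye(3)-np.outer(d,d);A.append(P);b.append(P@c)
    return np.linalg.lstsq(np.vstack(A),np.hstack(b),rcond=None)[0]
def crop(f,x0,y0,x1,y1,s,name):
    im=f["color"][y0:y1,x0:x1,::-1];im=cv2.resize(im,None,fx=s,fy=s,interpolation=cv2.INTER_CUBIC)
    cv2.imwrite("pics/"+name,im)
E
python3 - <<'E'
from h import *
f=load("pics/a_top.npz");crop(f,200,150,350,240,5,"b1.png");crop(f,400,140,480,270,4.5,"b2.png")
E
```

```text
(no output)
```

View pics/b1.png

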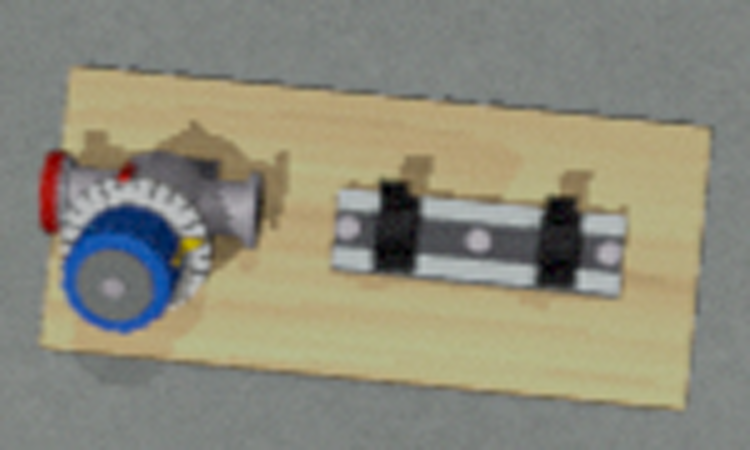

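View pics/b2.png

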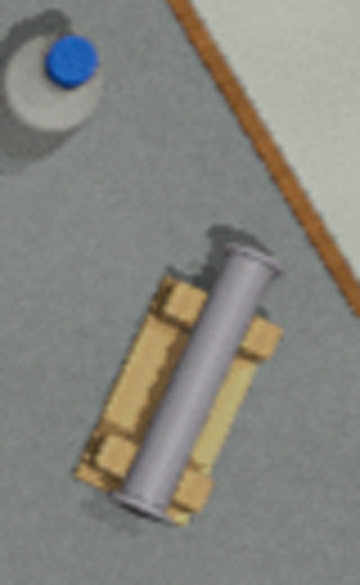

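```bash
python3 - <<'E'
from h import *
f=load("pics/a_top.npz")
c=[p2w(f,200+u/5,150+v/5,0.015) for u,v in [(71,67),(712,126),(686,408),(42,348)]]
print(np.round(c,4)); m=np.mean(c,0)
ey=((c[0]+c[3])-(c[1]+c[2]))/2; ex=((c[0]+c[1])-(c[2]+c[3]))/2
print(m, np.linalg.norm(ey),np.linalg.norm(ex),np.arctan2(-ey[0],ey[1]),np.arctan2(ex[1],ex[0]))
a=p2w(f,400+257/4.5,140+255/4.5,.05);b=p2w(f,400+141/4.5,140+503/4.5,.05)
print(a,b,(a+b)/2,np.linalg.norm(a-b),np.arctan2(-(a-b)[0],(a-b)[1]))
for n,u,v in [("bottle",411,163),("reducer",152,174),("carton",125,240)]:print(n,p2w(f,u,v,0.03))
E
```

```text
[[ 0.7226  0.1825  0.015 ]
 [ 0.6823 -0.1542  0.015 ]
 [ 0.534  -0.1362  0.015 ]
 [ 0.5744  0.1998  0.015 ]]
[0.62832798 0.02295292 0.015     ] 0.33876449870460296 0.14930918328257797 -0.11934433668165129 -0.11854008440507217
[ 0.61298743 -0.44416099  0.05      ] [ 0.4738455  -0.37261937  0.05      ] [ 0.54341647 -0.40839018  0.05      ] 0.1564566430793503 -2.045709958283817
bottle [ 0.70702763 -0.33316075  0.03      ]
reducer [0.69586612 0.34155321 0.03      ]
carton [0.52580352 0.41246396 0.03      ]
```

```bash
python3 - <<'E'
from h import *
f=load("pics/a_top.npz");s=load("pics/a_scene.npz")
y=-0.119;S=np.array([[np.cos(y),-np.sin(y),0],[np.sin(y),np.cos(y),0],[0,0,1]]);o=np.array([.6283,.023,0])
for z in (.162,.175):
    p=o+S@[-(z-.07)*np.tan(np.pi/6),.105,z]; print(z,p,w2p(f,p),w2p(s,p))
print("need",222.6,207.4)
crop(s,290,180,450,330,5,"b3.png")
w=load("pics/a_wrist.npz")
from plant import r
from scipy.spatial.transform import Rotation as Ro
ob=r.get_obs();Rt=Ro.from_rotvec(ob["tcp_rot"]).as_matrix()
T=w["world_to_cam"];C=-T[:3,:3].T@T[:3,3]
print("cam in tool",Rt.T@(C-ob["tool_pos"]),(Rt.T@T[:3,:3].T).round(3)); print(Rt.round(3))
E
```

```text
0.162 [0.58802495 0.13356335 0.162     ] [[223.38791855 207.24364455]] [[389.17408498 196.20212856]]
0.175 [0.58057248 0.1344544  0.175     ] [[222.02560565 209.81000619]] [[387.4610391  190.39461581]]
need 222.6 207.4
cam in tool [ 8.17875479e-02  3.08423634e-05 -1.65632130e-01] [[-0.    -0.949 -0.315]
 [ 1.    -0.001  0.   ]
 [-0.001 -0.315  0.949]]
[[-0.943  0.331 -0.001]
 [ 0.331  0.943 -0.001]
 [ 0.    -0.001 -1.   ]]
```

View pics/b3.png

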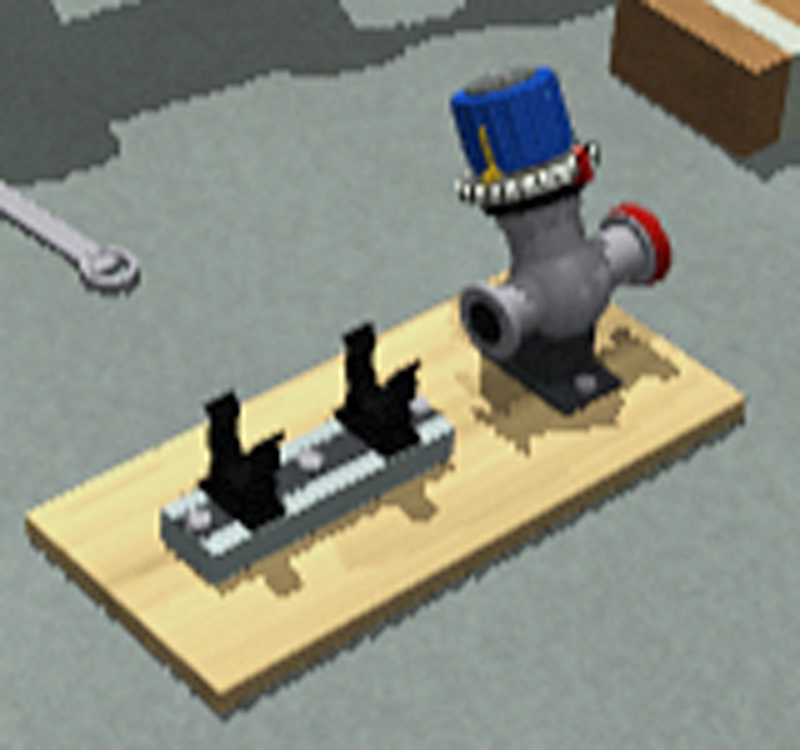

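```bash
cat >> h.py <<'E'
from scipy.spatial.transform import Rotation as Ro
yaw=-0.119;S=Ro.from_euler('z',yaw).as_matrix();O=np.array([.6283,.0230,0])
c30,s30=np.cos(np.pi/6),.5
A=S@[-s30,0,c30];E1=S@[c30,0,s30];E2=S@[0,1,0]
G=O+S@[-(.0816)*np.tan(np.pi/6),.105,.1516]
def ptr(phi,r=.0355,d=.026,g=None): return (G if g is None else g)-d*A+r*(np.cos(phi)*E1+np.sin(phi)*E2)
def wp(h,phi,g=None):
    """tool pose: TCP at h above wheel_grip along axis, tool x along direction phi"""
    x=np.cos(phi)*E1+np.sin(phi)*E2
    R=np.column_stack([x,np.cross(-A,x),-A])
    return (G if g is None else g)+h*A, Ro.from_matrix(R).as_rotvec()
E
python3 - <<'E'
from h import *
from plant import r
f=load("pics/a_top.npz");s=load("pics/a_scene.npz")
P=np.linspace(-3.14,3.14,629);q=w2p(f,[ptr(p) for p in P])
for n,u,v in [("ptr",237.8,198.8),("mark",224.8,184)]:
    d=np.hypot(*(q-[u,v]).T);i=d.argmin();print(n,P[i],d[i])
print(G)
for h in (.07,.10,-.019):
  for p in np.arange(-3,3.2,.5):
    a=r.solve_ik(*wp(h,p)); print(h,p,None if a is None else np.round(a,2))
E
```

```text
ptr -1.24 3.0399165830273134
mark 0.1200000000000001 3.135209751482216
[0.59398693 0.1328505  0.1516    ]
0.07 -3.0 [ 0.2   0.19  1.85 -0.28  0.61 -1.21]
0.07 -2.5 [ 0.2   0.19  1.85 -0.28  0.61 -1.71]
0.07 -2.0 [ 0.2   0.19  1.85 -0.28  0.61 -2.21]
0.07 -1.5 [ 0.2   0.19  1.85 -0.28  0.61 -2.71]
0.07 -1.0 [ 0.2   0.19  1.85 -0.28  0.61  3.08]
0.07 -0.5 [ 0.2   0.19  1.85 -0.28  0.61  2.58]
0.07 0.0 [ 0.2   0.19  1.85 -0.28  0.61  2.08]
0.07 0.5 [ 0.2   0.19  1.85 -0.28  0.61  1.58]
0.07 1.0 [ 0.2   0.19  1.85 -0.28  0.61  1.08]
0.07 1.5 [ 0.2   0.19  1.85 -0.28  0.61  0.58]
0.07 2.0 [ 0.2   0.19  1.85 -0.28  0.61  0.08]
0.07 2.5 [ 0.2   0.19  1.85 -0.28  0.61 -0.42]
0.07 3.0 [ 0.2   0.19  1.85 -0.28  0.61 -0.92]
0.1 -3.0 [ 0.21  0.14  1.84 -0.26  0.68 -1.22]
0.1 -2.5 [ 0.21  0.14  1.84 -0.26  0.68 -1.72]
0.1 -2.0 [ 0.21  0.14  1.84 -0.26  0.68 -2.22]
0.1 -1.5 [ 0.21  0.14  1.84 -0.26  0.68 -2.72]
0.1 -1.0 [ 0.21  0.14  1.84 -0.26  0.68  3.06]
0.1 -0.5 [ 0.21  0.14  1.84 -0.26  0.68  2.56]
0.1 0.0 [ 0.21  0.14  1.84 -0.26  0.68  2.06]
0.1 0.5 [ 0.21  0.14  1.84 -0.26  0.68  1.56]
0.1 1.0 [ 0.21  0.14  1.84 -0.26  0.68  1.06]
0.1 1.5 [ 0.21  0.14  1.84 -0.26  0.68  0.56]
0.1 2.0 [ 0.21  0.14  1.84 -0.26  0.68  0.06]
0.1 2.5 [ 0.21  0.14  1.84 -0.26  0.68 -0.44]
0.1 3.0 [ 0.21  0.14  1.84 -0.26  0.68 -0.94]
-0.019 -3.0 [ 0.17  0.37  1.86 -0.34  0.44 -1.15]
-0.019 -2.5 [ 0.17  0.37  1.86 -0.34  0.44 -1.65]
-0.019 -2.0 [ 0.17  0.37  1.86 -0.34  0.44 -2.15]
-0.019 -1.5 [ 0.17  0.37  1.86 -0.34  0.44 -2.65]
-0.019 -1.0 None
-0.019 -0.5 [ 0.17  0.37  1.86 -0.34  0.44  2.64]
-0.019 0.0 [ 0.17  0.37  1.86 -0.34  0.44  2.14]
-0.019 0.5 [ 0.17  0.37  1.86 -0.34  0.44  1.64]
-0.019 1.0 [ 0.17  0.37  1.86 -0.34  0.44  1.14]
-0.019 1.5 [ 0.17  0.37  1.86 -0.34  0.44  0.64]
-0.019 2.0 [ 0.17  0.37  1.86 -0.34  0.44  0.14]
-0.019 2.5 [ 0.17  0.37  1.86 -0.34  0.44 -0.36]
-0.019 3.0 [ 0.17  0.37  1.86 -0.34  0.44 -0.86]
```

```bash
python3 - <<'E'
from h import *
from plant import r,grab_frame
r.move_pose(*wp(.11,-.5)); 
f=grab_frame("wrist");np.savez("pics/c.npz",**f);cv2.imwrite("pics/c.png",f["color"][:,:,::-1])
print(r.get_obs()["time_s"],w2p(f,[ptr(-1.24),ptr(.12),G,G+.012*A]))
E
```

```text
2.5 [[351.05610292 175.83386928]
 [293.4635129  172.37491939]
 [320.12811966 217.65616071]
 [320.11045926 222.37077388]]
```

View pics/c.png

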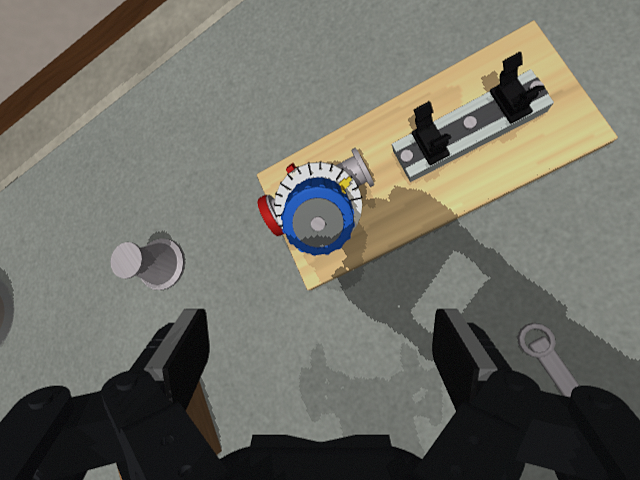

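```bash
python3 - <<'E'
from h import *
f=load("pics/c.npz");crop(f,260,140,390,260,6,"c1.png")
E
```

```text
(no output)
```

View pics/c1.png

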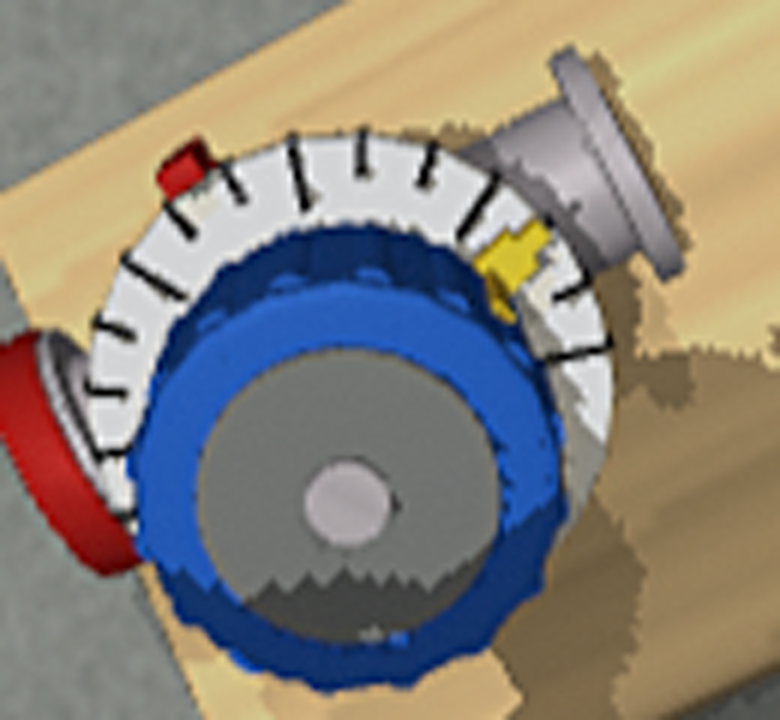

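```bash
python3 - <<'E'
from h import *
from scipy.optimize import least_squares
f=load("pics/c.npz")
pts=np.array([(610,347),(588,283),(497,180),(435,148),(364,132),(293,136),(222,167),(170,207),(124,258),(95,322),(86,387)])/6+[260,140]-.42
idx=np.array([0,1,3,4,5,6,7,8,9,10,11])
def res(x): 
    g=G+x[0]*E1+x[1]*E2
    return (w2p(f,[ptr(x[2]+i*np.pi/12,.036,.032,g) for i in idx])-pts).ravel()
s=least_squares(res,[0,0,-1.8]);print(s.x,np.abs(s.fun).max())
g=G+s.x[0]*E1+s.x[1]*E2;print(G,g)
P=np.linspace(-2,1,3001)
for n,u,v,r_,d_ in [("ptr",547,236,.0355,.026),("mark outer top",190,158,.0385,.024),("mark low",180,185,.0385,.032)]:
    q=w2p(f,[ptr(p,r_,d_,g) for p in P]);d=np.hypot(*(q-[u/6+260-.42,v/6+140-.42]).T);i=d.argmin();print(n,P[i],d[i],q[i])
print(w2p(f,[g+.012*A]),"obs",(348/6+260,503/6+140))
E
```

```text
[ 9.58020526e-04  1.52306305e-03 -1.86027432e+00] 0.6490159166295371
[0.59398693 0.1328505  0.1516    ] [0.59499155 0.1342643  0.15207901]
ptr -1.323 0.8407222715768741 [351.37336407 178.35291894]
mark outer top 0.03699999999999992 1.5083482676386546 [292.03979573 167.19632234]
mark low 0.14900000000000002 2.163106613818753 [288.26366541 168.69685628]
[[317.55886298 222.21972652]] obs (318.0, 223.83333333333331)
```

```bash
sed -i 's/^G=O.*/G=np.array([.5949,.1340,.1518])/' h.py; python3 - <<'E'
from h import *
from plant import r,grab_frame,claw
p0=1.82
r.move_pose(*wp(.07,p0)); p,o=wp(-.016,p0); r.move_linear(p,vel=.08)
ob=r.get_obs();print(ob["joint_pos"].round(3),ob["contact_force"])
f=grab_frame("wrist");cv2.imwrite("pics/d.png",f["color"][:,:,::-1])
claw.grip(.045,40)
ob=r.get_obs();print(ob["gripper_width"],ob["contact_force"],ob["moment"],ob["time_s"])
f=grab_frame("wrist");cv2.imwrite("pics/d2.png",f["color"][:,:,::-1])
E
```

```text
[ 0.172  0.361  1.854 -0.341  0.444  0.315] [-0.78657201 -0.46343972 -0.60707277]
0.04467322539330178 [-0.05874708 -0.03190181  0.37573462] [ 0.08114934  0.17448202 -0.02535341] 6.2333
```

View pics/d2.png

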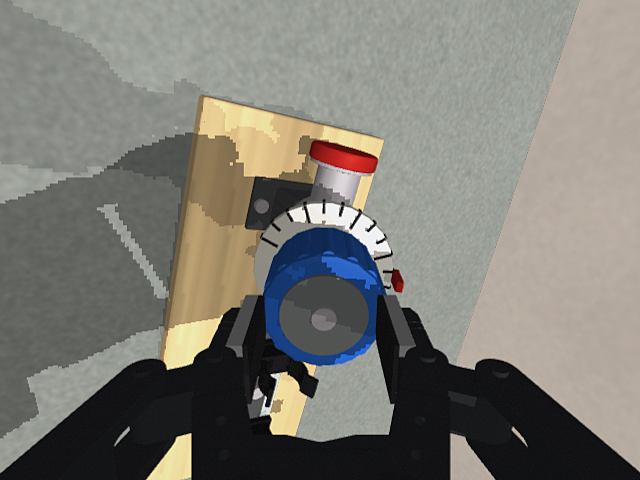

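```bash
python3 - <<'E'
from h import *
from plant import r,grab_frame,claw
f=grab_frame("scene");crop(f,330,130,450,230,6,"d3.png")
ob=r.get_obs();print(ob["gripper_width"],ob["contact_force"],ob["tool_pos"],wp(-.016,1.82)[0])
f=grab_frame("wrist");print(w2p(f,[G+.012*A,ob["tool_pos"]]))
E
```

```text
0.04509007836543445 [-0.39064736 -0.21063528  0.46849748] [0.60284557 0.13308541 0.13794769] [0.60284342 0.13305025 0.13794359]
[[324.02908209 318.6435822 ]
 [323.51617425 287.49144099]]
```

View pics/d3.png

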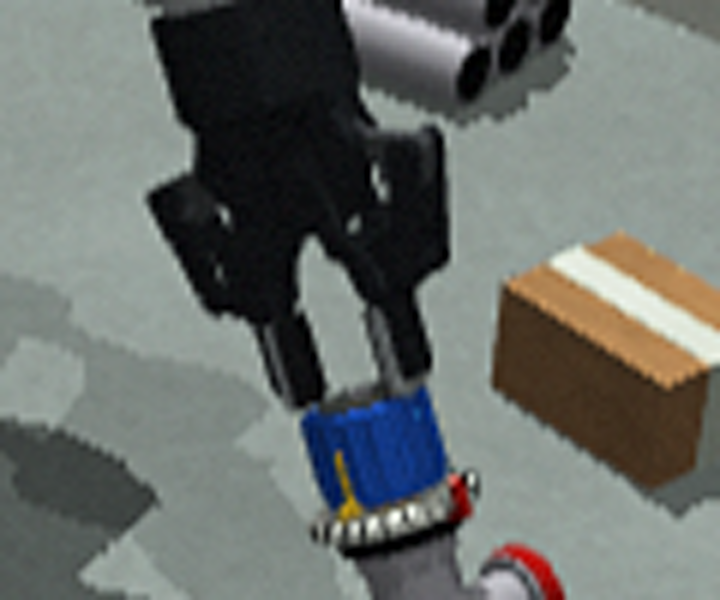

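View pics/d.png

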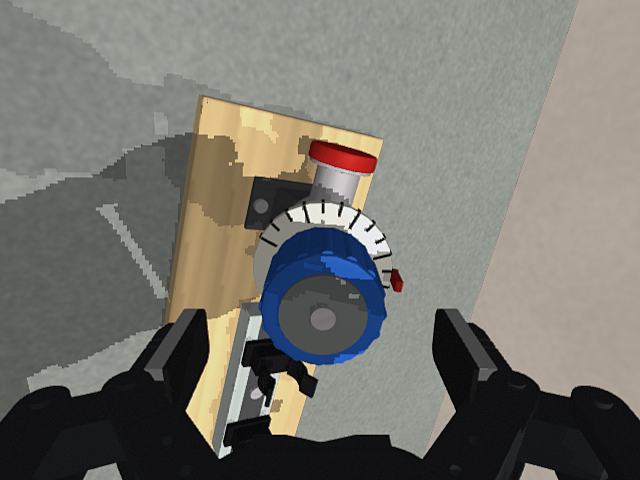

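```bash
python3 - <<'E'
from h import *
from plant import r,grab_frame,claw
f=grab_frame("scene");ob=r.get_obs()
R=Ro.from_rotvec(ob["tcp_rot"]).as_matrix();t=ob["tool_pos"]
for n,p in [("tcp",t),("wheel top",G+.012*A)]+[(f"tip {s} {z}",t+R@[0,s*.0225,z]) for s in (1,-1) for z in (0,-.02)]:
    print(n,((w2p(f,p)[0]-[330,130])*6).round(0))
E
```

```text
tcp [378. 461.]
wheel top [359. 397.]
tip 1 0 [422. 456.]
tip 1 -0.02 [409. 409.]
tip -1 0 [334. 467.]
tip -1 -0.02 [321. 421.]
```

```bash
python3 - <<'E'
from h import *
from plant import r,grab_frame,claw
f=grab_frame("wrist");ob=r.get_obs()
R=Ro.from_rotvec(ob["tcp_rot"]).as_matrix();t=ob["tool_pos"]
for y in (.0225,.0425):
  for z in (0,-.01,-.02,-.03,-.04):
    print(y,z,w2p(f,[t+R@[.011,-y,z],t+R@[-.011,-y,z],t+R@[.011,y,z]]).round(0).tolist())
E
```

```text
0.0225 0 [[274.0, 266.0], [276.0, 308.0], [372.0, 266.0]]
0.0225 -0.01 [[272.0, 275.0], [274.0, 319.0], [375.0, 275.0]]
0.0225 -0.02 [[269.0, 285.0], [271.0, 332.0], [379.0, 285.0]]
0.0225 -0.03 [[266.0, 296.0], [268.0, 345.0], [382.0, 296.0]]
0.0225 -0.04 [[262.0, 309.0], [265.0, 361.0], [386.0, 309.0]]
0.0425 0 [[231.0, 266.0], [234.0, 309.0], [416.0, 266.0]]
0.0425 -0.01 [[226.0, 275.0], [230.0, 319.0], [421.0, 275.0]]
0.0425 -0.02 [[220.0, 285.0], [225.0, 332.0], [427.0, 285.0]]
0.0425 -0.03 [[214.0, 296.0], [219.0, 345.0], [434.0, 296.0]]
0.0425 -0.04 [[207.0, 309.0], [212.0, 361.0], [441.0, 309.0]]
```

```bash
python3 - <<'E'
from h import *
from plant import r,grab_frame,claw
claw.grip(.085,40)
for h in (-.030,-.040):
    r.move_linear(wp(h,1.82)[0],vel=.05);print(r.get_obs()["contact_force"].round(1))
claw.grip(.045,40)
ob=r.get_obs();print(ob["gripper_width"],ob["contact_force"],ob["moment"],ob["time_s"])
f=grab_frame("scene");crop(f,330,130,450,230,6,"e.png")
f=grab_frame("wrist");cv2.imwrite("pics/e2.png",f["color"][:,:,::-1])
E
```

```text
[ 1.1  0.4 -0.3]
[-0.5 -0.1 -0.2]
0.05056969297565856 [-0.02995953  0.9832386   5.17323697] [ 0.08170164 -0.03446821 -0.03577811] 8.15
```

View pics/e.png

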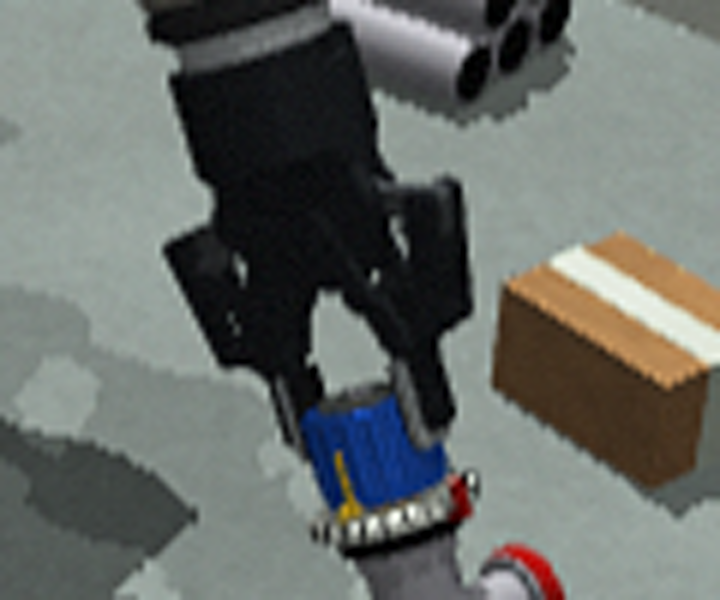

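View pics/e2.png

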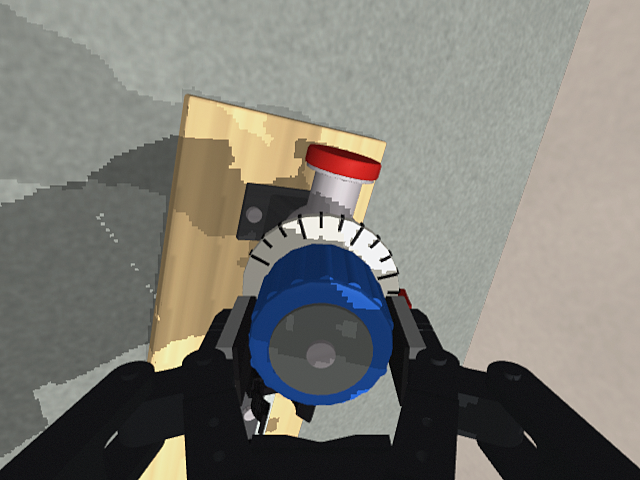

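```bash
python3 - <<'E'
from h import *
from plant import r,grab_frame,claw
for d in (.3,.6,.9,1.2,1.35):
    r.move_pose(*wp(-.040,1.82+d)); ob=r.get_obs(); print(d,ob["contact_force"].round(1),ob["moment"].round(2))
print(ob["joint_pos"].round(2))
claw.grip(.085,40)
r.move_linear(wp(.05,1.82+1.35)[0],vel=.12)
r.move_pose(*wp(.05,0))
print(r.get_obs()["time_s"])
f=grab_frame("wrist");np.savez("pics/g.npz",**f);crop(f,220,100,420,300,4,"g.png")
E
```

```text
0.3 [-0.3  0.8  6.8] [-0.05 -0.07  0.19]
0.6 [-0.2  1.3  4.6] [-0.05 -0.03  0.12]
0.9 [-1.1  0.4  5.8] [-0.07 -0.01  0.09]
1.2 [-1.5 -0.3  5.2] [-0.06 -0.04  0.12]
1.35 [-1.1  0.4  5.5] [ 0.01 -0.07  0.1 ]
[ 0.16  0.41  1.85 -0.37  0.4  -1.01]
14.1
```

View pics/g.png

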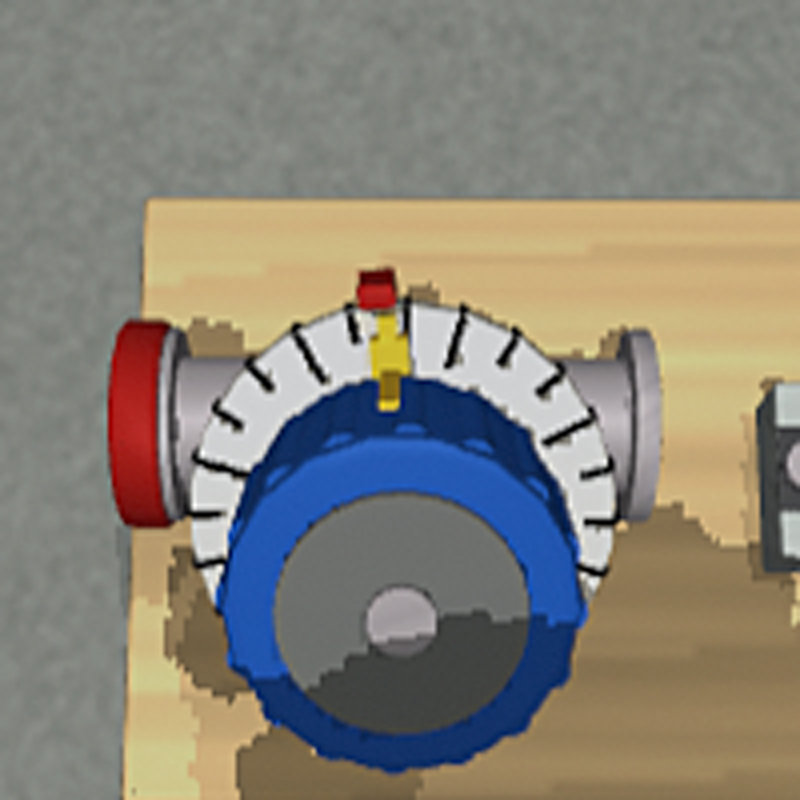

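The pointer tip (crop 387,315) sits about 1 mm from the red marker (377,290), so the wheel is done. Next is the tube.

```bash
cat >> h.py <<'E'
def down(x,y,z,ang):
    """tool pointing down, tool x axis at world yaw ang (jaw = perpendicular)"""
    X=np.array([np.cos(ang),np.sin(ang),0]);Z=np.array([0,0,-1.])
    return np.array([x,y,z]),Ro.from_matrix(np.column_stack([X,np.cross(Z,X),Z])).as_rotvec()
E
python3 - <<'E'
from h import *
from plant import r,grab_frame,claw
ta=np.arctan2(-.457,.889)
for k in (0,np.pi):
    for nm,a,b in [("pick",down(.543,-.408,.10,ta+k),0),("pick0",down(.543,-.408,.003,ta+k),0),("place",down(*(O+S@[0,-.055,0])[:2],.09,np.pi/2+yaw+k),0),("place0",down(*(O+S@[0,-.055,0])[:2],.02,np.pi/2+yaw+k),0)]:
        s=r.solve_ik(*a);print(nm,k,None if s is None else s.round(2))
r.move_linear(wp(.11,0)[0],vel=.15)
k=0 
r.move_pose(*down(.543,-.408,.20,ta+np.pi))
f=grab_frame("wrist");np.savez("pics/t.npz",**f);cv2.imwrite("pics/t.png",f["color"][:,:,::-1]);o=r.get_obs();print(o["time_s"],o["joint_pos"].round(2))
E
```

```text
pick 0 [-0.76  0.71  1.19 -0.    1.24  1.29]
pick0 0 [-0.76  0.81  1.27 -0.    1.05  1.29]
place 0 [-0.17  0.62  1.39  0.    1.13 -0.05]
place0 0 [-0.17  0.71  1.46  0.    0.98 -0.05]
pick 3.141592653589793 [-0.76  0.71  1.19  0.    1.24 -1.85]
pick0 3.141592653589793 [-0.76  0.81  1.27  0.    1.05 -1.85]
place 3.141592653589793 [-0.17  0.62  1.39 -0.    1.13  3.09]
place0 3.141592653589793 [-0.17  0.71  1.46 -0.    0.98  3.09]
18.0167 [-0.76  0.64  1.04 -0.    1.46 -1.85]
```

View pics/t.png

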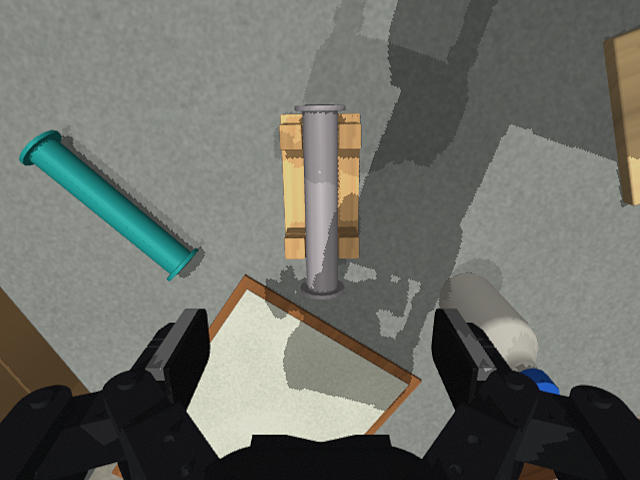

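```bash
python3 - <<'E'
from h import *
f=load("pics/t.npz")
crop(f,260,90,390,310,2.7,"t1.png")
c=np.array([.543,-.408,.044]);d=np.array([.889,-.457,0])
for s in (-.08,.08):
    q=[c+s*d+.02*(np.cos(t)*np.array([.457,.889,0])+np.sin(t)*np.array([0,0,1])) for t in np.linspace(0,6.28,13)]
    print(s,w2p(f,[c+s*d]).round(1),w2p(f,q).min(0).round(1),w2p(f,q).max(0).round(1))
E
```

```text
-0.08 [[319.6 106.3]] [294.  106.1] [345.2 106.4]
0.08 [[319.7 291.3]] [297.7 281.8] [341.7 301.8]
```

View pics/t1.png

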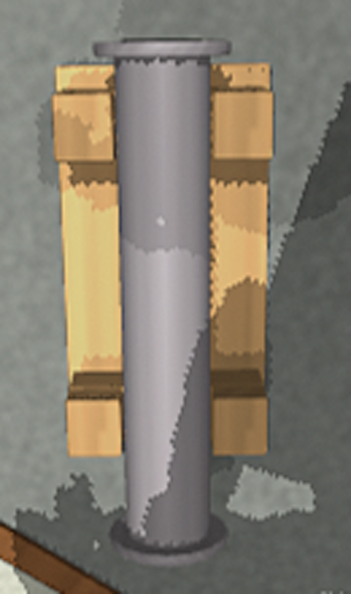

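```bash
python3 - <<'E'
from h import *
from plant import r,grab_frame,claw
x,y,a=.5417,-.4058,-.461
r.move_pose(*down(x,y,.12,a))
f=grab_frame("wrist");np.savez("pics/u0.npz",**f);cv2.imwrite("pics/u0.png",f["color"][:,:,::-1])
for z in (.03,.003):
    r.move_linear([x,y,z],vel=.1);print(r.get_obs()["contact_force"].round(1))
claw.grip(.015,90)
ob=r.get_obs();print(ob["gripper_width"],ob["contact_force"],ob["time_s"])
f=grab_frame("scene");crop(f,140,250,300,400,4.5,"u.png");np.savez("pics/u_s.npz",**f)
E
```

```text
[ 0.8 -0.3 -1. ]
[-0.8  0.   0.3]
0.025507995884346848 [0.75363396 0.91806563 4.85166783] 22.7583
```

View pics/u.png

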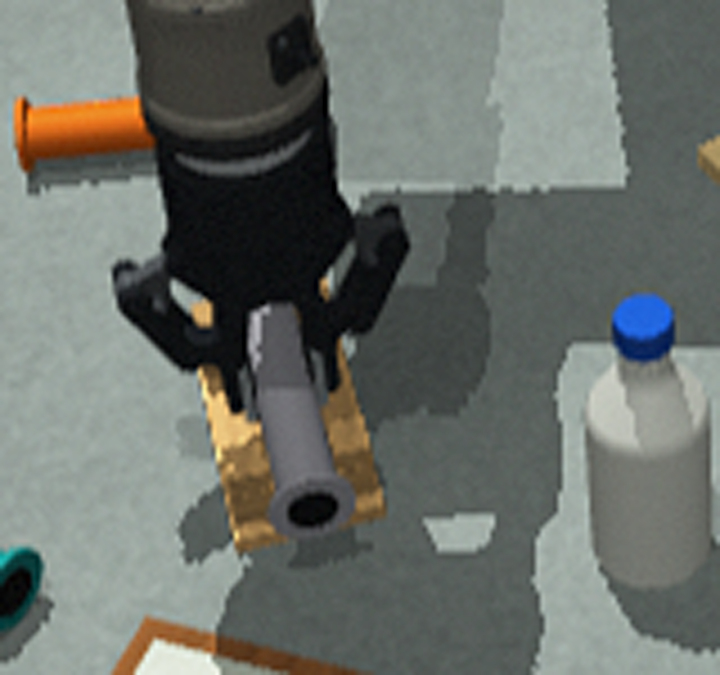

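View pics/u0.png

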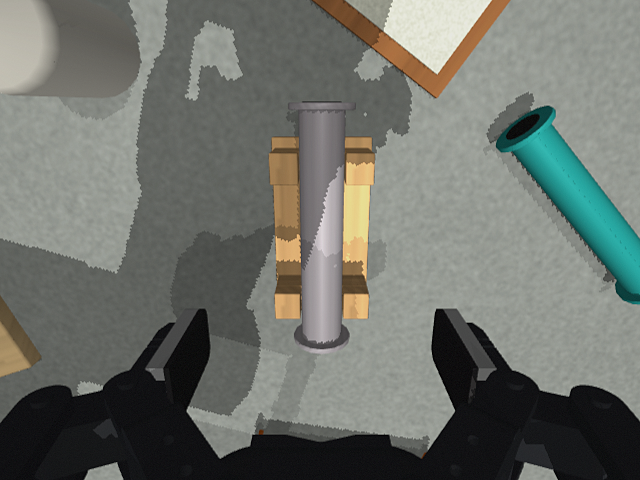

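```bash
python3 - <<'E'
from h import *
from plant import r,grab_frame,claw
r.move_linear([.5417,-.4058,.17],vel=.15)
ob=r.get_obs();print(ob["gripper_width"],ob["contact_force"],ob["time_s"])
f=load("pics/c.npz")
print(w2p(f,[O+S@p for p in [(.075,-.17,.015),(-.075,-.17,.015),(-.075,.17,.015),(.075,.17,.015)]]).round(1))
crop(f,380,10,640,200,3,"c2.png")
E
```

```text
0.02532804484163024 [ 0.70518529  0.42306918 -2.70675527] 24.075
[[536.3  16.5]
 [622.7 135.5]
 [308.4 291.2]
 [256.  173.7]]
```

View pics/c2.png

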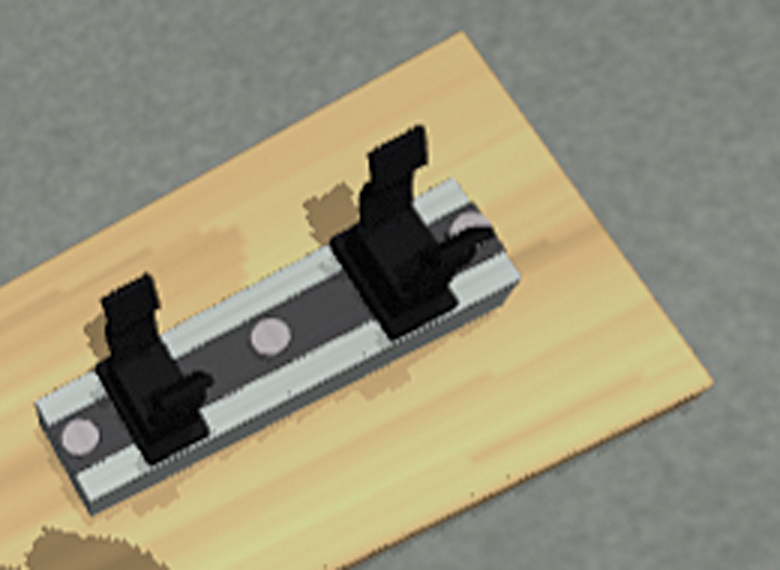

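```bash
python3 - <<'E'
from h import *
f=load("pics/c.npz");crop(f,245,160,325,300,4,"c3.png")
g=load("pics/g.npz");cv2.imwrite("pics/g_full.png",g["color"][:,:,::-1])
E
```

```text
(no output)
```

View pics/c3.png

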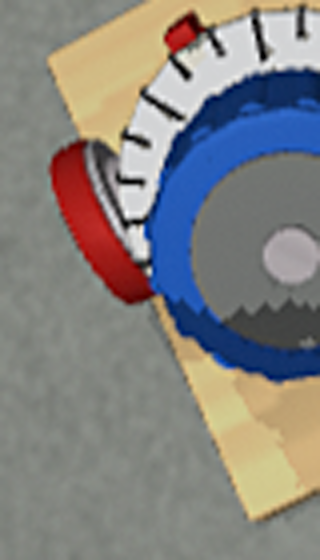

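View pics/g_full.png

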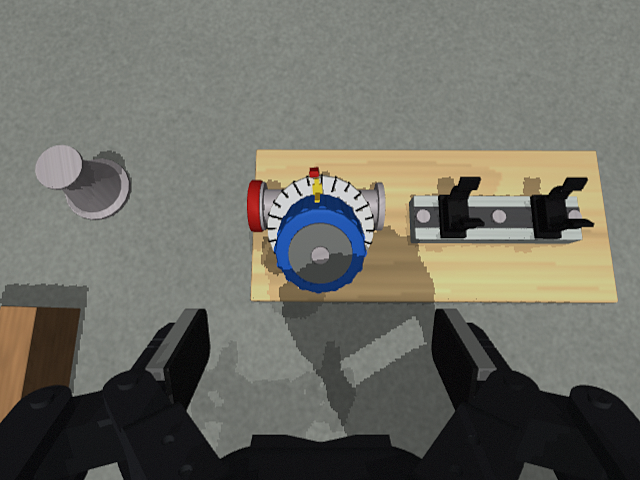

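```bash
python3 - <<'E'
from h import *
from scipy.optimize import least_squares
ims=[load(f"pics/{n}.npz") for n in ("c","g","a_top")]
# order: (+x,+y),(+x,-y),(-x,-y),(-x,+y)
obs=[[(256.8,175),(534,20.7),(617.7,137.3),(308,290.5)],[(257,150),(597,151),(617,303),(250,300)],[(214.2,163.4),(342.4,175.2),(337.2,231.6),(208.4,219.6)]]
L=np.array([(.075,.17,.015),(.075,-.17,.015),(-.075,-.17,.015),(-.075,.17,.015)])
sc=[(470,122.3),(500,216),(295.4,198)]
def res(x,use=(0,1,2)):
    Rm=Ro.from_euler('z',x[2]).as_matrix();o=np.array([x[0],x[1],0]);e=[]
    for i in use:
        w=1. if i<2 else 1.5
        e.append(w*(w2p(ims[i],[o+Rm@p for p in L])-obs[i]).ravel())
        e.append(w*(w2p(ims[i],[o+Rm@[0,-.055,x[3]]])-sc[i]).ravel())
    return np.hstack(e)
for use in ((0,1,2),(0,),(1,),(2,),(0,1)):
    s=least_squares(res,[.628,.023,-.119,.037],args=(use,));o=s.x
    Rm=Ro.from_euler('z',o[2]).as_matrix()
    print(use,o.round(4),"seat",(np.r_[o[:2],0]+Rm@[0,-.055,0]).round(4),np.abs(s.fun).max().round(2))
E
```

```text
(0, 1, 2) [ 0.6285  0.0251 -0.123   0.0404] seat [ 0.6218 -0.0295  0.    ] 3.43
(0,) [ 0.6282  0.0256 -0.1207  0.0403] seat [ 0.6216 -0.029   0.    ] 2.62
(1,) [ 0.6287  0.0252 -0.1262  0.0414] seat [ 0.6218 -0.0293  0.    ] 3.04
(2,) [ 0.6283  0.0232 -0.1194  0.0435] seat [ 0.6217 -0.0314  0.    ] 0.66
(0, 1) [ 0.6285  0.0254 -0.1238  0.0411] seat [ 0.6217 -0.0292  0.    ] 3.02
```

```bash
python3 - <<'E'
from h import *
from plant import r,grab_frame,claw
a=np.pi/2-.122
r.move_pose(*down(.6217,-.030,.15,a))
r.move_linear([.6217,-.030,.075],vel=.1)
f=grab_frame("wrist");np.savez("pics/v.npz",**f);cv2.imwrite("pics/v.png",f["color"][:,:,::-1])
s=grab_frame("scene");np.savez("pics/v_s.npz",**s);crop(s,290,180,450,330,5,"v_s.png")
ob=r.get_obs();print(ob["gripper_width"],ob["contact_force"],ob["time_s"],ob["tool_pos"])
E
```

```text
0.02544524572427612 [ 0.35963099  0.05580822 -1.63370972] 26.5083 [ 0.62233205 -0.03010929  0.07597962]
```

View pics/v.png

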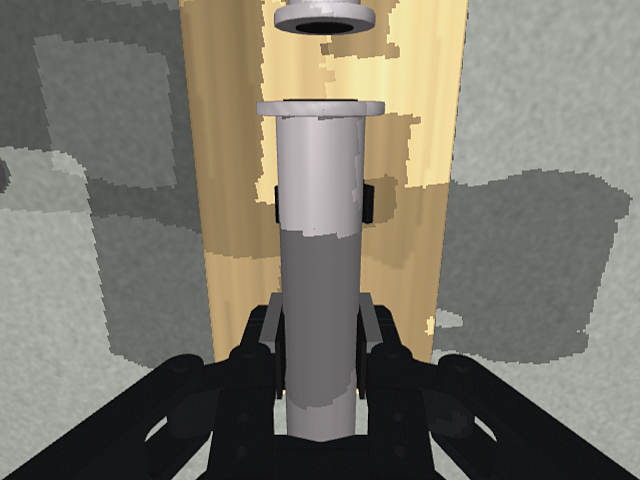

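View pics/v_s.png

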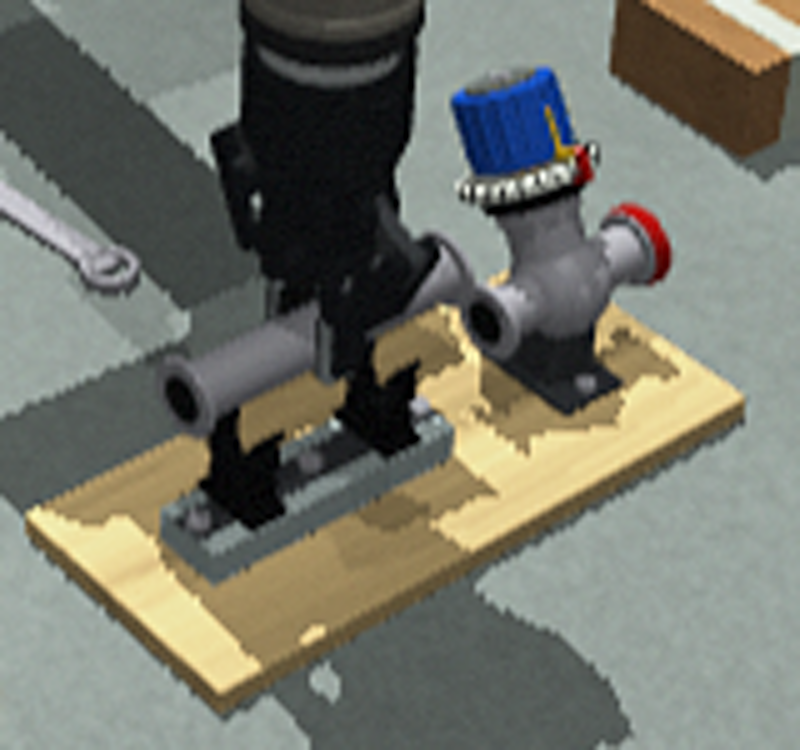

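```bash
python3 - <<'E'
from h import *
from plant import r,grab_frame,claw
for z in (.062,.054,.048,.042,.037,.033,.030,.028):
    r.move_linear([.6219,-.030,z],vel=.04);ob=r.get_obs();F=ob["contact_force"]
    print(z,ob["tool_pos"].round(4),F.round(1),ob["moment"].round(2),round(ob["gripper_width"],4))
    if F[2]>45: break
print(ob["time_s"])
f=grab_frame("wrist");cv2.imwrite("pics/w.png",f["color"][:,:,::-1])
s=grab_frame("scene");crop(s,290,180,450,330,5,"w_s.png")
E
```

```text
0.062 [ 0.6217 -0.03    0.0616] [-0.6  0.1 -2.1] [ 0.01 -0.03 -0.01] 0.0257
0.054 [ 0.6216 -0.03    0.0536] [-0.8 -0.2 -1.8] [-0.03 -0.05  0.02] 0.0255
0.048 [ 0.6228 -0.0302  0.0482] [ 3.  -0.7 -1.7] [-0.04 -0.49  0.01] 0.0255
0.042 [ 0.6232 -0.0302  0.0429] [ 4.3 -0.3  2.6] [-0.1  -0.74  0.02] 0.0259
0.037 [ 0.623  -0.0302  0.0376] [ 5.  -0.   2.7] [-0.14 -0.84 -0.05] 0.0257
0.033 [ 0.6228 -0.0302  0.0326] [ 7.  -0.6 -1.8] [-0.16 -1.16 -0.05] 0.0254
0.03 [ 0.6232 -0.0302  0.0299] [ 7.7 -0.9 -0.8] [-0.13 -1.26 -0.  ] 0.0255
0.028 [ 0.6233 -0.0302  0.0297] [ 3.3 -0.7 10.4] [-0.07 -0.42 -0.05] 0.0253
28.9583
```

View pics/w.png

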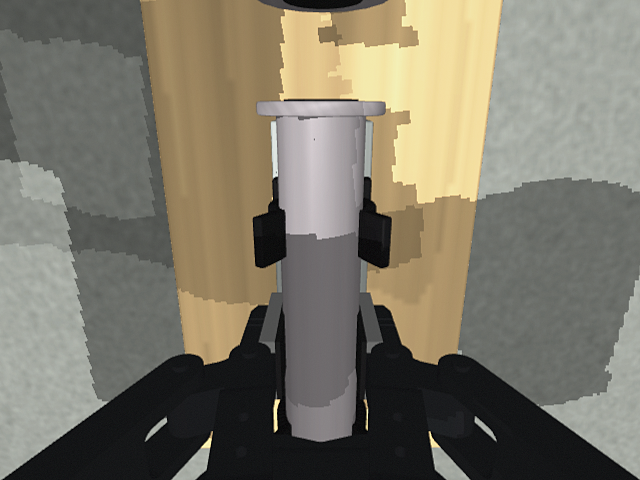

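View pics/w_s.png

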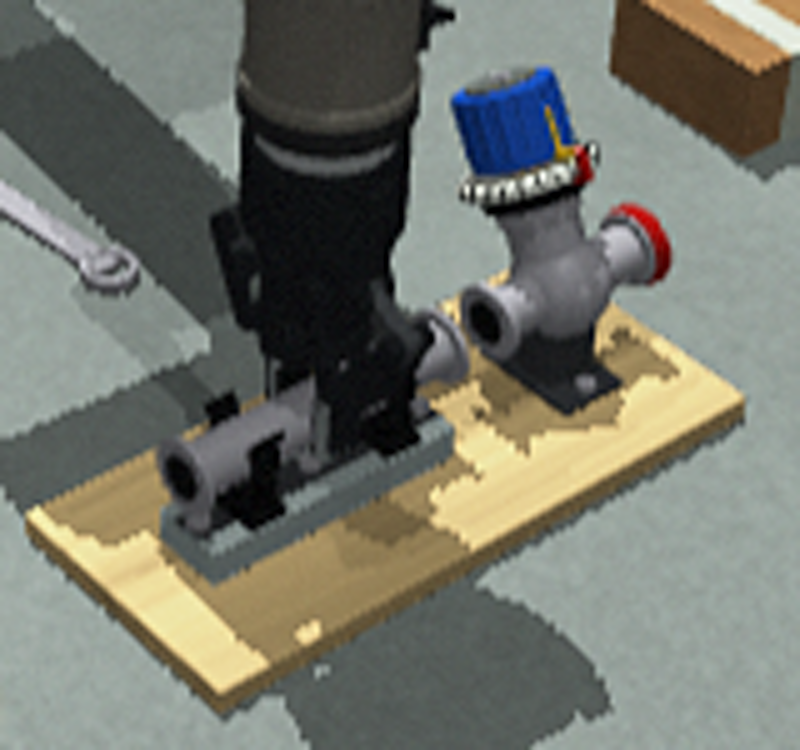

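```bash
python3 - <<'E'
from h import *
from plant import r,grab_frame,claw
r.move_linear([.6225,-.030,.0255],vel=.04);ob=r.get_obs();print(ob["tool_pos"].round(4),ob["contact_force"].round(1))
r.move_linear([.6228,-.030,.029],vel=.04);ob=r.get_obs();print(ob["tool_pos"].round(4),ob["contact_force"].round(1))
claw.grip(.07,40)
r.move_linear([.6225,-.030,.16],vel=.12)
f=grab_frame("wrist");np.savez("pics/x.npz",**f);cv2.imwrite("pics/x.png",f["color"][:,:,::-1])
s=grab_frame("scene");np.savez("pics/x_s.npz",**s);crop(s,290,180,450,330,5,"x_s.png")
print(r.get_obs()["time_s"])
E
```

```text
[ 0.6234 -0.0302  0.0295] [-5.   0.4 26.4]
[ 0.6233 -0.0301  0.0297] [ 2.3 -0.3 10.4]
31.4
```

View pics/x.png

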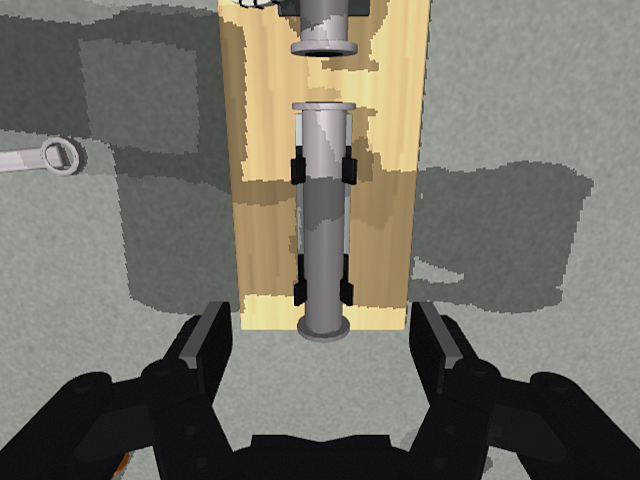

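View pics/x_s.png

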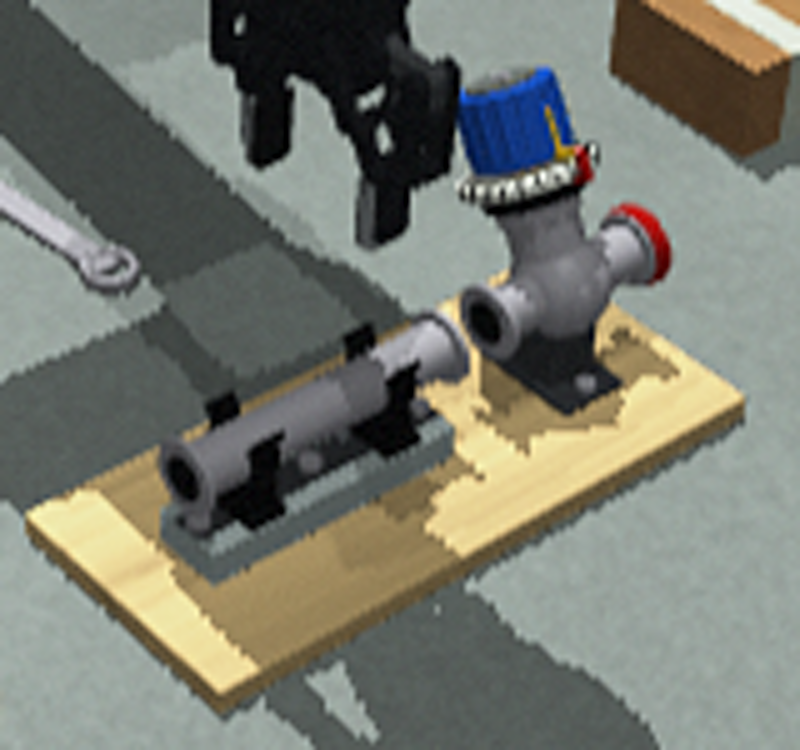

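```bash
python3 - <<'E'
from h import *
from plant import r,grab_frame,claw
x=load("pics/x.npz");s=load("pics/x_s.npz")
R2=Ro.from_euler('z',-.122).as_matrix();c=np.array([.6217,-.030,.07])
for L in (-.08,.08):
    p=c+R2@[0,L,0];print(L,"wrist",w2p(x,[p]).round(1),"scene crop",((w2p(s,[p])-[290,180])*5).round(0))
r.move_pose(*wp(.11,.08))
r.move_linear(wp(.03,.08)[0],vel=.12)
f=grab_frame("wrist");np.savez("pics/y.npz",**f);crop(f,240,90,400,290,4,"y.png")
t=grab_frame("top");crop(t,200,130,460,260,3,"y_t.png")
print(r.get_obs()["time_s"])
E
```

```text
-0.08 wrist [[321.2 331.8]] scene crop [[178. 478.]]
0.08 wrist [[321.3 106.4]] scene crop [[438. 344.]]
34.0833
```

View pics/y.png

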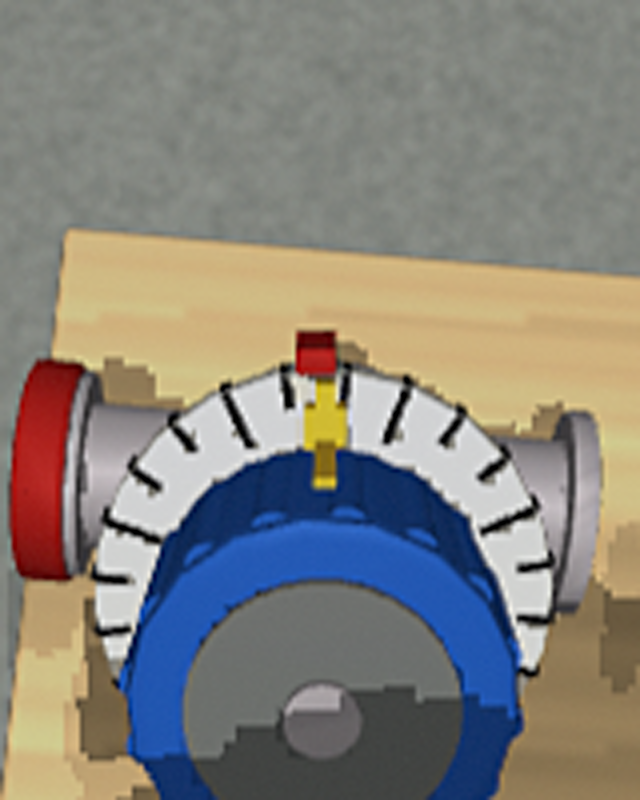

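View pics/y_t.png

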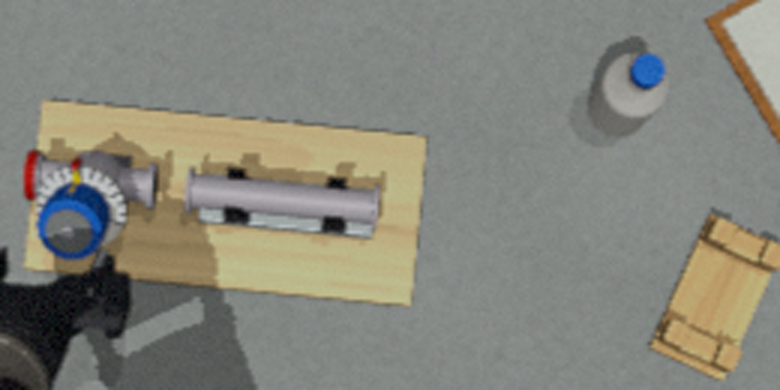

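```bash
python3 - <<'E'
from h import *
from plant import r,ticket
r.move_linear(wp(.12,.08)[0],vel=.12);r.wait(.5)
print(r.get_obs()["time_s"],r.get_obs()["contact_force"]);ticket.job_done()
E
```

```text
35.4833 [ 0.07975885  0.08507633 -0.35796722]
the job is handed in; nothing more can be done
```

Both jobs are done and handed in at about 35.5 s; the hand-in gave no verdict.

- **Handwheel:** I turned it about 1.35 rad anticlockwise. In the last close-up the pointer tip is about 1.6 mm short of the red marker; the first look after the turn gave about 1.1 mm. Both are inside the 4 mm limit. I saw no sign that the marker had moved, but I did not measure it separately.
- **Tube:** I pressed it down until it stopped on the saddles, then pressed to 26 N without it sinking further. The pictures show both clips closed around it, the tube level and about centred lengthwise (a few mm at most).
- **Other items:** The bottle, carton, spanner and reducer looked unmoved wherever they appeared in the later pictures. I did not measure them at the end, and no picture after the tube was placed shows the reducer.

**What disagreed:**
- **Fingertips:** In the images the fingertips sit about 28 mm behind the stated TCP. My first grip on the wheel therefore closed above it, doing no harm, and I corrected the height for everything after.
- **Tube sideways:** The released tube appeared about 3 mm to the side of where I had estimated the seat. It lies centred between the clip jaws in the same picture, so I put this down to my estimate, which was good to a few mm.

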